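Isolate the lift's power unit at the breaker and prove it dead

ROBOT

A 6-joint arm with a two-finger parallel gripper is mounted at the origin on the work surface. World frame = base frame: x ahead of the robot, y to its left, z up, the work surface at z = 0. Lengths are in m, angles in rad, forces in N, time in s.
With the tool pointing down it reaches from about 0.35 to 0.975 m from the base axis. Payload 4.9 kg.
Tool frame: the origin (TCP) lies at the very end of the fingers, on their centre line; the grasp point (between the pads) lies 19 mm behind it; z points along the fingers, y is the line along which they close (so a half turn about z gives the same grasp; the last joint's range is limited). The gripper opens to 85 mm and grips with 20 to 120 N. Pads are 22 mm wide; open, the fingers measure 114 mm over their backs; the gripper's body (76 mm by 85 mm) begins 54 mm behind the grasp point. The pads swing forward as they close: fully open they stand 13 mm farther back than shut.
Start: joints at [-1.301, 0.053, 1.613, -0, 1.476, -0.119], TCP at [0.237, -0.578, 0.231] pointing down, gripper open.
Joint ranges: [-3.01, 3.01], [-1.01, 2.22], [0.06, 2.58], [-1.02, 4.17], [0.09, 2.62], [-3.14, 3.14]. Speed limits (rad/s): [2.57, 2.57, 3.14, 3.14, 3.14, 3.14].

INTERFACE

Orientations are given as a unit quaternion [w, x, y, z].
In Python, from plant import state, optics, ticket, nets gives the robot as it stands. The module is installed in compiled form; this text tells all that it offers.
- The arm moves only by the shell command python3 -m inch 'ROWS' [OPENING]. ROWS is JSON, a list of rows, each an object of numbers: "dx", "dy", "dz": the shift along the tool's x, y, z as a fraction of full scale; "rx", "ry", "rz": the turn, a rotation vector about the tool's x, y, z as a fraction of full scale. In form: [{"dx": .., "dy": .., "dz": .., "rx": .., "ry": .., "rz": ..}, ...]. A call has 1 to 5 rows; each row is the pose to reach, as a shift and turn from the pose commanded when the call began, along the tool's axes at that moment; what a row does not reach only later rows make up. Full scale, the value 1, is 0.8 m for a shift and 1.5 rad for a turn. A row lasts 1/10 s, in which the tool goes at most 50 mm and 8.59 degrees, less where a joint would pass 70% of its speed; a pose out of reach is approached as far as the arm can. A call with a number of a shift or a turn outside -1 to 1 is refused whole. A call with a gripper value outside its range is refused whole. OPENING is the opening, from -1 (shut) to 1 (fully open), set as the call begins (- or left out, the last holds). The fingers move at their own pace and stop on an object; the grip force is fixed at half the most. Time passes only in rows, so rows that repeat a pose let the fingers close. It gives the time, the measured TCP pose, the force, the opening and the grip force at its end, in the units of the state.
- state(): the state, without advancing time (a new reading comes with each control period).
- optics.grab_frame(name): name is "side" or "top" or "wrist"; returns the picture (400x640x3 uint8, red, green, blue); there is no depth.
- optics.camera_info(name): a dict with "fx", "fy", "cx", "cy" (pixels), "R" (3x3) and "t" (3): a world point X has camera coordinates R X + t. Camera axes: x right, y down, z forward; pixel columns grow to the right and rows downward; lengths in m; the calibration is good to about 2 mm. A picture is of the moment at which its call begins: read the wrist's pose just before it. camera_info takes no time and is no camera call; for the wrist camera it gives the pose at the moment of the call.
- ticket.job_done(): hands the job in; it is judged then, once.
Trained networks look in the newest picture that a camera, given by its name, has taken for a name from the list of things; names that differ only in an ending like _2 or _b are one class to them, and where a whole thing is asked for, a point or a joint stands for the part that bears it (a point fixed in the world has none). Each returns a list of dicts, best first, with "confidence" (0 to 1); they miss things now and then, are a little off and sometimes report something else, mostly with a low value. They report only what shows in the picture. A call takes as long as a camera call. They do not tell look-alikes from the thing itself.
- nets.boxes_of(camera, name): "bbox" ([centre column, centre row, width, height] in pixels, round what is visible of it).
- nets.outline_of(camera, name): "pixels" (400x640 bool, what is visible of it) and "bbox" ([centre column, centre row, width, height] in pixels, round what is visible of it).
The state is a dict: "time": time; "joint_pos": joint angles; "joint_vel": joint speeds; "joint_efforts": joint torques, N m; "tool_pos": TCP position; "tool_rot": TCP orientation; "contact_force": force on the tool from outside, world axes, zero at the start; "ft_torque": the same for the moment, N m; "gripper_width": opening from 0.0 (shut) to 1.0 (fully open); "grasp_force": force on a finger pad.
Only numpy, scipy, OpenCV 4.12 (cv2) and the standard library are available. Lean on these libraries where they do the work, as an engineer would, in place of code of your own. Each camera call takes 0.05 s, during which the arm holds its last target. There are 200 camera calls.

TASK

Isolate the lift's power unit so it can be worked on: raise the hinged guard on the control desk, throw the breaker toggle under it fully to off (towards the T-pull), and lower the guard fully shut by hand without letting it drop. Then prove the circuit dead by pressing the flush start button on the push-button station right in and letting go. Never press start while the breaker is still on, do not press the mushroom-headed stop button, and leave the tools and supplies on the bench where they lie.

Things in the scene. Friction and masses are not known exactly. Their poses are not given: they have to be found in the camera images.
- desk: Control desk, a grey steel box 222 mm deep (x), 176 mm wide (y), screwed to the bench. Its flat panel slopes up from the front: 60 mm over the bench at the front edge, 105 mm at the back (0.21 rad). Origin: centre of its underside. Its -x is the front (operator's) side, +z up.
- guard_hinge (a point): Middle of the guard's hinge line, which runs along the desk's y near the back of the panel, 85 mm behind the desk's origin (+x) and 109 mm over the bench. Axes as the desk's. The guard is a sheet-steel hood with a clear window in its top, 130 mm long forwards from the hinge line, 104 mm wide, 66 mm high over the panel.
- guard (a joint): Angle of the guard about its hinge, rad: 0 shut on the panel, growing as its front rises, 1.85 fully open against its stop (standing upright, a little past the vertical). It weighs about 220 g, and its hinge has only light friction: beyond about 1.6 it rests open by itself, below about 1.2 it falls shut if let go.
- pull (a point): Centre of the guard's T-pull: a black crossbar 40 mm long, 16 mm thick, parallel to the hinge, flat free ends, on a 10 mm rod 42 mm in front of the guard's front wall. 178 mm from the hinge line; guard shut: 177 mm in front of it, 116 mm over the bench, 50 mm over the panel. Held by its two ends it pivots between the fingers, so the guard swings right open with the tool upright. Axes: the guard's
- toggle (a joint): Angle of the breaker toggle, rad: 0 on (leaning towards the hinge, where it starts), 0.9 fully off against its stop (leaning towards the desk's front). It is stiff: it needs about 2 N at its tip all the way (more lower down) and stays wherever it is left.
- toggle_tip (a point): Centre of the free end of the toggle: a black handle 24 mm wide (y), 13 to 16 mm thick, its pivot (along the desk's y) 45 mm below. Pivot: 88 mm in front of the hinge line, 100 mm over the bench. Tip when on: 78 mm in front of it, 144 mm over the bench. It stands on a flat black breaker 16 mm high, in the middle of the space under the guard, free all round once the guard is up.
- station: Push-button station, a grey plastic box 84 mm (x) by 180 mm (y), 59 mm high, with two buttons on top, screwed to the bench. Origin: centre of its underside. Start is at its +y end, stop at its -y end.
- start_top (a point): Centre of the top of the start button: a flat black button 40 mm in diameter in a steel collar 56 mm in diameter, its top 81 mm over the bench, 45 mm from the station's centre towards +y.
- start (a joint): Travel of the start button, m: 0 out, 0.006 fully in; needs about 6 N and springs back.
- stop_top (a point): Centre of the top of the stop button: a black mushroom head 56 mm in diameter, its top 98 mm over the bench, 45 mm from the station's centre towards -y.
- stop (a joint): Travel of the stop button, m: 0 out, 0.006 fully in.
- wrench: Open-ended spanner, steel, 190 mm long, 8 mm thick, lying flat, jaw to its +x. Leave alone. Origin: underside of the middle.
- grease: Grease jar, white with a steel cap, 60 mm in diameter, 65 mm high, standing. Leave alone. Origin: centre of the underside.
- driver: Screwdriver, black handle, 210 mm long, lying along its x. Leave alone. Origin: under its middle.
- hammer: Hammer with a wooden handle, 270 mm long, lying along its x, head at +x. Leave alone. Origin: under its middle.
- spray: Spray can, 60 mm in diameter, 190 mm high, standing. Leave alone. Origin: centre of the underside.
- carton: Cardboard parts box, 100 by 100 by 85 mm high. Leave alone. Origin: centre of the underside.
- oilfilter: White oil filter, 74 mm in diameter, 93 mm high, standing. Leave alone. Origin: centre of the underside.
- sockets: Black rail of twelve steel sockets, 75 by 200 mm (y), about 55 mm high. Leave alone. Origin: centre of the underside.
There are look-alikes about, which are no part of the job. What is meant by the station is not red, and is the larger of those in its own colour.

How it is judged:
On the way, in this order (a step that is already met when the one before it is completed fails the run):
1. the guard is raised (over 1.2 rad) (value of joint guard above 1.2 rad), for 0.2 s.
2. the toggle is thrown fully off (over 0.8 rad) (value of joint toggle above 0.8 rad), for 0.2 s.
3. the guard is shut (under 0.05 rad) (value of joint guard below 0.05 rad), for 0.2 s.
4. the start button is pressed right in (over 4.5 mm of its 6 mm) (value of joint start above 0.0045 m), for 0.05 s.
At the end, for the whole second after the job is handed in: The toggle is off (over 0.8 of 0.9 rad), the guard is shut over it (under 0.05 rad, 9 mm at the pull), and the start button, having been pressed, is out again (under 1.5 mm), with the stop button never pressed (value of joint toggle above 0.8 rad and value of joint guard below 0.05 rad and value of joint start below 0.0015 m and value of joint stop below 0.002 m); the robot touches nothing.
It fails at once if the guard is let drop (shutting at over 4 rad/s, as when let go some 40 mm or more up at the pull) (velocity of joint guard below -4 rad/s).
It fails at once if start is pressed (over 3 mm) while the breaker is on (value of joint start above 0.003 m and value of joint toggle below 0.8 rad).
It fails at once if the stop button is pressed (over 2 mm) (value of joint stop above 0.002 m).
It fails at once if a tool or a supply on the bench is moved more than 30 mm (distance of any of wrench, grease, driver, hammer, spray, carton, oilfilter, sockets from where it was at the start of the episode above 0.03 m).
It also fails if it takes over 72 s, if anything falls off the work surface, if the arm or the gripper's body presses on something with over 40 N, if the wrist force passes 120 N, or if a joint passes its speed limit or range.

## Working session

There is one attempt and no reset: what is moved stays moved. The work goes in short steps, Python scripts to look and compute and a shell command to move; the robot and the scene stay as the last step left them, time stands still between calls to the robot, and variables do not carry over. Pictures are saved under pics/ and viewed, at most 10 in all, crops included, and the job is handed in when it is done.

```bash
mkdir -p pics; python3 - <<'E'
from plant import state,optics,nets
import cv2,numpy as np
ims=[]
for c in ("top","side"):
    im=optics.grab_frame(c); cv2.imwrite(f"pics/{c}0.png",im[:,:,::-1])
    i=optics.camera_info(c); print(c,{k:np.round(v,3).tolist() for k,v in i.items()})
    for n in ("desk","pull","guard","station","start_top","stop_top"):
        print(n,[(np.round(d["bbox"]).tolist(),round(d["confidence"],2)) for d in nets.boxes_of(c,n)][:4])
s=state();print(s["time"],s["tool_pos"],s["tool_rot"],s["gripper_width"])
E
```

```text
top {'fx': 449.974, 'fy': 449.974, 'cx': 327.016, 'cy': 201.008, 'R': [[0.046, -0.999, -0.001], [-0.975, -0.044, -0.219], [0.219, 0.011, -0.976]], 't': [-0.024, 0.506, 1.417]}
desk [([264.0, 201.0, 72.0, 81.0], 0.58)]
pull [([262.0, 198.0, 42.0, 56.0], 0.83), ([386.0, 205.0, 15.0, 13.0], 0.21)]
guard [([261.0, 199.0, 44.0, 58.0], 0.62)]
station [([399.0, 204.0, 62.0, 32.0], 0.72), ([400.0, 258.0, 42.0, 22.0], 0.68), ([451.0, 294.0, 62.0, 24.0], 0.61), ([330.0, 225.0, 8.0, 56.0], 0.3)]
start_top [([394.0, 257.0, 8.0, 4.0], 0.45), ([443.0, 299.0, 13.0, 2.0], 0.4)]
stop_top [([415.0, 200.0, 20.0, 15.0], 0.78), ([471.0, 289.0, 17.0, 9.0], 0.65), ([413.0, 254.0, 12.0, 15.0], 0.58)]
side {'fx': 481.202, 'fy': 481.202, 'cx': 317.091, 'cy': 191.329, 'R': [[-0.977, -0.212, -0.019], [-0.091, 0.498, -0.862], [0.192, -0.841, -0.506]], 't': [0.487, 0.128, 1.263]}
desk [([294.0, 255.0, 118.0, 102.0], 0.58), ([186.0, 337.0, 62.0, 80.0], 0.41)]
pull [([297.0, 232.0, 84.0, 60.0], 0.94)]
guard [([295.0, 231.0, 88.0, 61.0], 0.88), ([187.0, 338.0, 59.0, 80.0], 0.47)]
station [([332.0, 171.0, 27.0, 51.0], 0.92), ([384.0, 177.0, 27.0, 39.0], 0.91), ([415.0, 144.0, 20.0, 28.0], 0.47)]
start_top [([295.0, 232.0, 84.0, 58.0], 0.15)]
stop_top [([330.0, 150.0, 16.0, 12.0], 0.6), ([379.0, 165.0, 16.0, 4.0], 0.39), ([270.0, 206.0, 19.0, 26.0], 0.31)]
0.7 [ 0.23691842 -0.5783396   0.23133638] [1.31623698e-05 9.81163713e-01 1.93178075e-01 1.33326050e-06] 1.0021937399967766
```

View pics/top0.png

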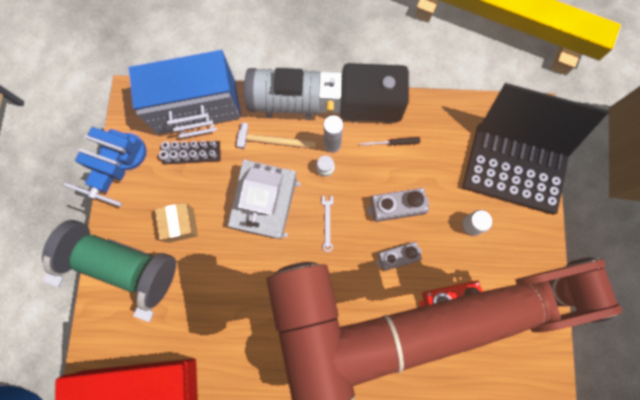

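View pics/side0.png

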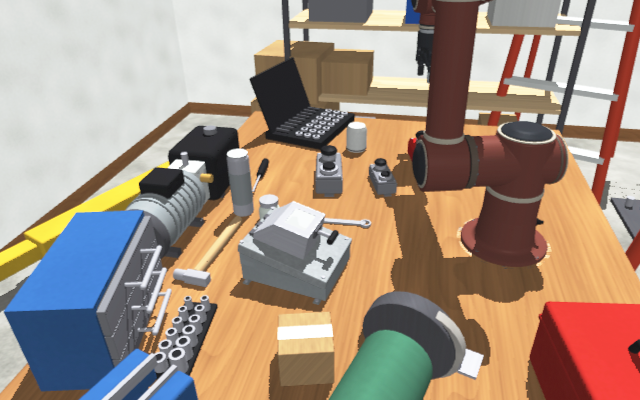

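Both pictures show the desk with its guard at top (264,200) and side (294,255). The T-pull is near top (250,220) and side (333,237). Station candidates in the top view are the large grey one at (400,204), a small grey one at (400,257) and a red one at (451,295). The description (not red, larger of its colour) fits (400,204). I'll check that with an enlarged crop.

```bash
python3 - <<'E'
import cv2,numpy as np
a=cv2.imread("pics/top0.png")
c=cv2.resize(a[150:275,220:440],None,fx=3.6,fy=3.6,interpolation=cv2.INTER_CUBIC)
s=cv2.imread("pics/side0.png")[195:305,230:360]
s=cv2.resize(s,None,fx=1.3,fy=1.3,interpolation=cv2.INTER_CUBIC)
cv2.imwrite("pics/crop0.png",c)
E
cat > h.py <<'E'
import numpy as np,cv2
from plant import state,optics,nets
from scipy.spatial.transform import Rotation as Ro
def ray(c,u,v,i=None):
    i=i or optics.camera_info(c); R=np.array(i["R"]);t=np.array(i["t"])
    return -R.T@t, R.T@np.array([(u-i["cx"])/i["fx"],(v-i["cy"])/i["fy"],1])
def atz(c,u,v,z):
    o,d=ray(c,u,v); return np.round(o+d*(z-o[2])/d[2],4)
def proj(c,X,i=None):
    i=i or optics.camera_info(c); p=np.array(i["R"])@np.array(X)+np.array(i["t"])
    return np.round([i["fx"]*p[0]/p[2]+i["cx"],i["fy"]*p[1]/p[2]+i["cy"]],1)
def tri(c1,p1,c2,p2):
    o,d=ray(c1,*p1);q,e=ray(c2,*p2)
    s=np.linalg.lstsq(np.c_[d,-e],q-o,rcond=None)[0]
    return np.round((o+s[0]*d+q+s[1]*e)/2,4),np.linalg.norm(o+s[0]*d-q-s[1]*e)
def togo(target,R=None):
    "tool-frame row values for a world target (and wanted rotation matrix)"
    s=state();T=Ro.from_quat(np.roll(s["tool_rot"],-1))
    d=T.inv().apply(np.array(target)-s["tool_pos"])/.8
    r=(T.inv()*Ro.from_matrix(R)).as_rotvec()/1.5 if R is not None else None
    return np.round(d,4),r
E
```

```text
(no output)
```

View pics/crop0.png

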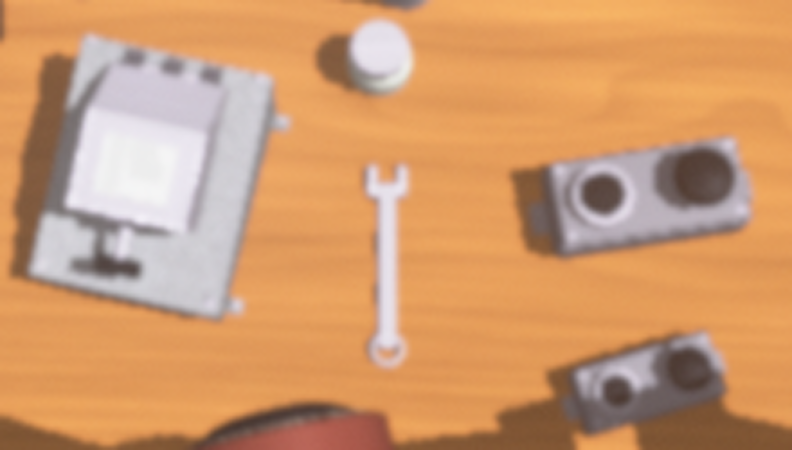

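The crop confirms the large grey station, with its start button at crop (603,194) and stop at (704,178). The desk corners are at (88,38), (272,78), (222,318) and (28,273), and the pull is at about (108,265).

```bash
python3 - <<'E'
from h import *
f=lambda x,y:(220+x/3.6,150+y/3.6)
c=[atz("top",*f(x,y),z) for x,y,z in((88,38,.105),(272,78,.105),(222,318,.06),(28,273,.06))]
BL,BR,FR,FL=c
print(c)
print("depth",np.linalg.norm((BL-FL)[:2]),np.linalg.norm((BR-FR)[:2]),"w",np.linalg.norm((BL-BR)[:2]),np.linalg.norm((FL-FR)[:2]))
y=(BL-BR+FL-FR)[:2];x=(BL-FL+BR-FR)[:2]
print("yaw",np.arctan2(x[1],x[0]),np.arctan2(-y[0],y[1]))
o=np.mean(c,0)[:2];w=np.arctan2(x[1],x[0])/2+np.arctan2(-y[0],y[1])/2
e=np.array([np.cos(w),np.sin(w)]);print("origin",o,"pull pred",o+e*(.085-.177),"hinge",o+e*.085,"yaw",w)
print("pull px",atz("top",*f(108,265),.116)); P=[*(o+e*(.085-.177)),.116];print(proj("top",P),proj("side",P))
S=atz("top",*f(603,194),.081);Q=atz("top",*f(704,178),.098);print("start",S,"stop",Q,np.linalg.norm((S-Q)[:2]),np.arctan2(-(S-Q)[0],(S-Q)[1]), proj("side",S))
ca=optics.camera_info("wrist");s=state();T=Ro.from_quat(np.roll(s["tool_rot"],-1)).as_matrix()
print("cam in tool",T.T@(-np.array(ca["R"]).T@ca["t"]-s["tool_pos"]),"\n",np.array(ca["R"])@T,"\n",T,ca["fx"])
for n in("pull","guard"):
  for cam in ("top","side"):
    optics.grab_frame(cam)
    for d in nets.outline_of(cam,n)[:1]:
        print(n,cam,d["bbox"],d["pixels"].sum())
E
```

```text
[array([0.617 , 0.2707, 0.105 ]), array([0.5873, 0.1036, 0.105 ]), array([0.3765, 0.1384, 0.06  ]), array([0.409 , 0.3148, 0.06  ])]
depth 0.21262363462230632 0.21365317690125746 w 0.16971888521905862 0.17936892149979608
yaw -0.18621281464492262 -0.1791360846602359
origin [0.49745  0.206875] pull pred [0.40698075 0.22358774] hinge [0.58103572 0.19143389] yaw -0.18267444965257926
pull px [0.4103 0.2336 0.116 ]
[253.1 224.8] [334.5 236.4]
start [ 0.5002 -0.1958  0.081 ] stop [ 0.5149 -0.2826  0.098 ] 0.08803595856239656 0.16776305054321122 [329.4 163.9]
cam in tool [ 0.06617417 -0.00030567 -0.14282473] 
 [[ 5.49766494e-04  9.99999828e-01 -2.06094165e-04]
 [-9.65850317e-01  4.77593176e-04 -2.59100245e-01]
 [-2.59100102e-01  3.41500748e-04  9.65850413e-01]] 
 [[ 9.25364463e-01  3.79078634e-01  7.70165616e-06]
 [ 3.79078634e-01 -9.25364462e-01 -2.53137659e-05]
 [-2.46906889e-06  2.63439927e-05 -1.00000000e+00]] 329.2108004120007
pull top [261.6, 200.1, 40.3, 56.0] 1591
pull side [295.3, 230.4, 86.8, 59.4] 2745
guard top [261.6, 198.9, 45.1, 60.1] 1749
guard side [297.6, 231.2, 89.1, 60.5] 2717
```

```bash
R='{"dx":0.208,"dy":-0.157,"dz":-0.031}'; python3 -m inch '[{"dx":0.208,"dy":-0.157,"dz":-0.031},{"dx":0.208,"dy":-0.157,"dz":-0.031},{"dx":0.208,"dy":-0.157,"dz":-0.031},{"dx":0.208,"dy":-0.157,"dz":-0.031},{"dx":0.208,"dy":-0.157,"dz":-0.031}]' | tail -3
python3 -m inch '[{"dx":0.208,"dy":-0.157,"dz":-0.031,"rz":0.381},{"dx":0.208,"dy":-0.157,"dz":-0.031,"rz":0.381},{"dx":0.208,"dy":-0.157,"dz":-0.031,"rz":0.381},{"dx":0.208,"dy":-0.157,"dz":-0.031,"rz":0.381},{"dx":0.208,"dy":-0.157,"dz":-0.031,"rz":0.381}]'
python3 - <<'E'
from h import *
s=state();print(s["tool_pos"],s["tool_rot"])
im=optics.grab_frame("wrist");cv2.imwrite("pics/w1.png",im[:,:,::-1])
for n,z in(("start_top",.081),("stop_top",.098)):
    print(n,[(np.round(d["bbox"],1).tolist(),round(d["confidence"],2),atz("wrist",*d["bbox"][:2],z)) for d in nets.boxes_of("wrist",n)][:3])
print(togo([.40,.228,.28]))
E
```

```text
[ 0.23690318 -0.57832688  0.23131526] [-5.85370578e-06  9.81165269e-01  1.93170173e-01  3.72685545e-06]
start_top [([89.6, 137.0, 51.7, 44.6], 0.93, array([ 0.2043, -0.3737,  0.081 ]))]
stop_top [([187.4, 150.0, 64.5, 64.2], 0.79, array([ 0.23  , -0.4617,  0.098 ]))]
(array([ 0.5708, -0.8554, -0.0609]), None)validation failed for argument at $[0]...
validation failed for argument at $[0]...
```

View pics/w1.png

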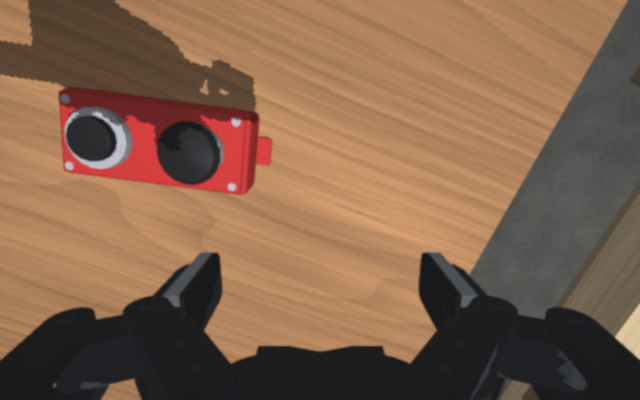

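The arm hasn't moved: the wrist view still shows the red look-alike at (160,140). The rows were refused, probably because each needs all six keys.

```bash
python3 -m inch '[{"dx":0.208,"dy":-0.157,"dz":-0.031,"rx":0,"ry":0,"rz":0},{"dx":0.208,"dy":-0.157,"dz":-0.031,"rx":0,"ry":0,"rz":0},{"dx":0.208,"dy":-0.157,"dz":-0.031,"rx":0,"ry":0,"rz":0},{"dx":0.208,"dy":-0.157,"dz":-0.031,"rx":0,"ry":0,"rz":0},{"dx":0.208,"dy":-0.157,"dz":-0.031,"rx":0,"ry":0,"rz":0}]' 
python3 -m inch '[{"dx":0.208,"dy":-0.157,"dz":-0.031,"rx":0,"ry":0,"rz":0.381},{"dx":0.208,"dy":-0.157,"dz":-0.031,"rx":0,"ry":0,"rz":0.381},{"dx":0.208,"dy":-0.157,"dz":-0.031,"rx":0,"ry":0,"rz":0.381},{"dx":0.208,"dy":-0.157,"dz":-0.031,"rx":0,"ry":0,"rz":0.381},{"dx":0.208,"dy":-0.157,"dz":-0.031,"rx":0,"ry":0,"rz":0.381}]'
python3 - <<'E'
from h import *
s=state();print(s["tool_pos"],s["tool_rot"])
im=optics.grab_frame("wrist");cv2.imwrite("pics/w2.png",im[:,:,::-1])
for n,z in(("start_top",.081),("stop_top",.098)):
    print(n,[(np.round(d["bbox"],1).tolist(),round(d["confidence"],2),atz("wrist",*d["bbox"][:2],z)) for d in nets.boxes_of("wrist",n)][:3])
print(togo([.40,.228,.28]))
E
```

```text
time: 1.75
tool_pos: [0.3454, -0.3959, 0.2573]
tool_rot: [0.001, 0.981, 0.195, 0.001]
contact_force: [-0.2, -0.9, -0.7]
gripper_width: 1.005
grasp_force: 0.0
time: 2.25
tool_pos: [0.4506, -0.2182, 0.2815]
tool_rot: [0.0, 0.996, -0.092, 0.0]
contact_force: [0.6, -0.5, 0.4]
gripper_width: 1.001
grasp_force: 0.0
[ 0.45064619 -0.21815028  0.28150039] [ 1.92225468e-04  9.95751354e-01 -9.20813221e-02  4.84416266e-04]
start_top [([291.9, 135.3, 41.5, 34.8], 0.85, array([ 0.5016, -0.1971,  0.081 ])), ([41.9, 196.0, 83.4, 184.4], 0.72, array([0.4864, 0.0798, 0.081 ])), ([333.6, 271.6, 23.5, 21.5], 0.58, array([ 0.3432, -0.2137,  0.081 ]))]
stop_top [([372.2, 98.9, 57.3, 60.6], 0.7, array([ 0.5208, -0.2817,  0.098 ])), ([539.1, 312.1, 10.4, 11.2], 0.57, array([ 0.2602, -0.4351,  0.098 ])), ([383.1, 251.5, 35.9, 30.7], 0.55, array([ 0.3646, -0.2717,  0.098 ]))]
(array([-0.1617, -0.5387,  0.0011]), None)
```

```bash
python3 -m inch '[{"dx":-0.081,"dy":-0.27,"dz":0,"rx":0,"ry":0,"rz":0},{"dx":-0.081,"dy":-0.27,"dz":0,"rx":0,"ry":0,"rz":0},{"dx":-0.081,"dy":-0.27,"dz":0,"rx":0,"ry":0,"rz":0},{"dx":-0.081,"dy":-0.27,"dz":0,"rx":0,"ry":0,"rz":0},{"dx":-0.081,"dy":-0.27,"dz":0,"rx":0,"ry":0,"rz":0}]' 
python3 -m inch '[{"dx":-0.081,"dy":-0.27,"dz":0,"rx":0,"ry":0,"rz":0},{"dx":-0.081,"dy":-0.27,"dz":0,"rx":0,"ry":0,"rz":0},{"dx":-0.081,"dy":-0.27,"dz":0,"rx":0,"ry":0,"rz":0},{"dx":-0.081,"dy":-0.27,"dz":0,"rx":0,"ry":0,"rz":0},{"dx":-0.081,"dy":-0.27,"dz":0,"rx":0,"ry":0,"rz":0}]' | head -2
python3 - <<'E'
from h import *
s=state();print(s["tool_pos"],s["tool_rot"])
im=optics.grab_frame("wrist");cv2.imwrite("pics/w3.png",im[:,:,::-1])
i=optics.camera_info("wrist");print({k:np.array(v).tolist() for k,v in i.items()})
E
```

```text
time: 2.9
tool_pos: [0.4245, 0.0058, 0.2808]
tool_rot: [-0.0, 0.996, -0.091, 0.0]
contact_force: [1.0, -0.8, 0.0]
gripper_width: 0.997
grasp_force: 0.0
time: 3.4
tool_pos: [0.4005, 0.2303, 0.2807]
[0.40049981 0.23034234 0.28066539] [-2.64404291e-05  9.95907350e-01 -9.03800074e-02 -6.61635517e-05]
{'fx': 329.2108004120007, 'fy': 329.2108004120007, 'cx': 319.93109740434494, 'cy': 203.13219474469753, 'R': [[-0.17762519638939978, -0.9840969893704419, -0.0015508448215812447], [-0.9502842582145672, 0.1711121670725492, 0.2601546748942387], [-0.25575206391585226, 0.04768376864059178, -0.9655657098359559]], 't': [0.30057657343733996, 0.29425007044597573, 0.5171616613290319]}
```

View pics/w3.png

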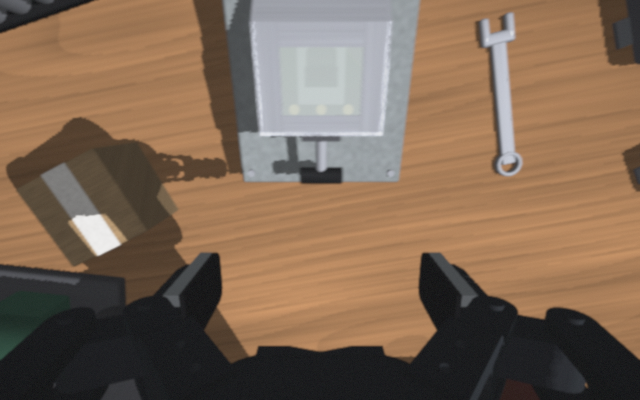

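The wrist view shows the T-pull crossbar at (321,176), from column 301 to 342. The desk's front edge runs level from (245,182) to (400,181), so the yaw is aligned.

```bash
python3 - <<'E'
from h import *
a,b=atz("wrist",301,176,.116),atz("wrist",342,176,.116);P=(a+b)/2;print(a,b,np.linalg.norm(a-b),P,proj("top",P),proj("side",P))
FL,FR=atz("wrist",245,182,.06),atz("wrist",400,181,.06);d=FL-FR;print("w",np.linalg.norm(d),"yaw",np.arctan2(-d[0],d[1]))
print(FL,FR); s=state();T=Ro.from_quat(np.roll(s["tool_rot"],-1)).as_matrix();print("toolx yaw",np.arctan2(T[1,0],T[0,0]))
m=(FL+FR)/2; e=T[:,0]; print("pull from front mid along",(P-m)@e, "expect .019", (P-m)@T[:,1])
print("go above",togo([P[0],P[1],.28]),"grasp z",togo([P[0],P[1],.116-.019]))
E
```

```text
[0.4132 0.2489 0.116 ] [0.4063 0.2107 0.116 ] 0.038818165850539633 [0.40975 0.2298  0.116  ] [251.2 223.8] [332.8 237.9]
w 0.17406978485653388 yaw -0.17204316582947246
[0.4082 0.3172 0.06  ] [0.3784 0.1457 0.06  ]
toolx yaw -0.1791510496789637
pull from front mid along 0.016408041634775487 expect .019 -0.001410352475364555
go above (array([0.0123, 0.0007, 0.0006]), None) grasp z (array([0.0126, 0.0012, 0.2294]), None)
```

```bash
python3 -m inch '[{"dx":0.012,"dy":0.001,"dz":0.05,"rx":0,"ry":0,"rz":0},{"dx":0.012,"dy":0.001,"dz":0.11,"rx":0,"ry":0,"rz":0},{"dx":0.012,"dy":0.001,"dz":0.17,"rx":0,"ry":0,"rz":0},{"dx":0.012,"dy":0.001,"dz":0.21,"rx":0,"ry":0,"rz":0},{"dx":0.012,"dy":0.001,"dz":0.232,"rx":0,"ry":0,"rz":0}]' 
python3 -m inch '[{"dx":0,"dy":0,"dz":0,"rx":0,"ry":0,"rz":0},{"dx":0,"dy":0,"dz":0,"rx":0,"ry":0,"rz":0},{"dx":0,"dy":0,"dz":0,"rx":0,"ry":0,"rz":0},{"dx":0,"dy":0,"dz":0,"rx":0,"ry":0,"rz":0},{"dx":0,"dy":0,"dz":0,"rx":0,"ry":0,"rz":0}]' -1
python3 - <<'E'
from h import *
s=state();print(s["tool_pos"],s["joint_pos"][5])
im=optics.grab_frame("wrist");cv2.imwrite("pics/w4.png",im[:,:,::-1])
F=lambda t:np.array([.177-.178*np.cos(t+.04),-(.178*np.sin(t+.04)-.007)])
th=np.r_[0,np.linspace(.12,1.75,15)]
for k in range(3):
    for j in range(1,6): print(round(th[5*k+j],2),np.round((F(th[5*k+j])-F(th[5*k]))/.8,4))
E
```

```text
time: 3.95
tool_pos: [0.4083, 0.2237, 0.0911]
tool_rot: [0.002, 0.996, -0.092, -0.003]
contact_force: [0.2, -0.5, 0.7]
gripper_width: 0.998
grasp_force: 0.0
time: 4.45
tool_pos: [0.4117, 0.2263, 0.0976]
tool_rot: [-0.001, 0.996, -0.091, 0.002]
contact_force: [0.3, -1.3, 5.2]
gripper_width: 0.455
grasp_force: 60.6
[0.41167533 0.22630737 0.09755611] 2.0983267479157037
0.12 [ 0.0027 -0.0266]
0.24 [ 0.0083 -0.0518]
0.35 [ 0.0168 -0.0763]
0.47 [ 0.0281 -0.0996]
0.59 [ 0.042  -0.1214]
0.7 [ 0.0164 -0.0201]
0.82 [ 0.0349 -0.0381]
0.94 [ 0.0555 -0.0539]
1.05 [ 0.0777 -0.0671]
1.17 [ 0.1014 -0.0777]
1.28 [ 0.0247 -0.0078]
1.4 [ 0.0501 -0.0126]
1.52 [ 0.076  -0.0145]
1.63 [ 0.1018 -0.0133]
1.75 [ 0.1274 -0.0092]
```

View pics/w4.png

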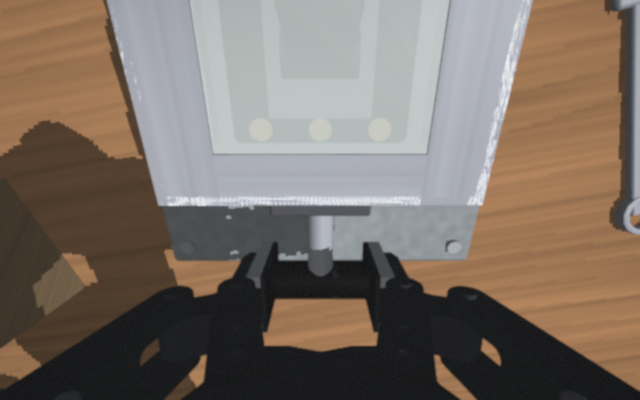

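The picture shows the crossbar held by its two ends, between (270,275) and (375,275). The opening of 0.455 is about 39 mm, which fits a 40 mm bar. Now I'll raise the guard along the arc.

```bash
python3 -m inch '[{"dx":0.0027,"dy":0,"dz":-0.0266,"rx":0,"ry":0,"rz":0},{"dx":0.0083,"dy":0,"dz":-0.0518,"rx":0,"ry":0,"rz":0},{"dx":0.0168,"dy":0,"dz":-0.0763,"rx":0,"ry":0,"rz":0},{"dx":0.0281,"dy":0,"dz":-0.0996,"rx":0,"ry":0,"rz":0},{"dx":0.042,"dy":0,"dz":-0.1214,"rx":0,"ry":0,"rz":0}]'
python3 -m inch '[{"dx":0.0164,"dy":0,"dz":-0.0201,"rx":0,"ry":0,"rz":0},{"dx":0.0349,"dy":0,"dz":-0.0381,"rx":0,"ry":0,"rz":0},{"dx":0.0555,"dy":0,"dz":-0.0539,"rx":0,"ry":0,"rz":0},{"dx":0.0777,"dy":0,"dz":-0.0671,"rx":0,"ry":0,"rz":0},{"dx":0.1014,"dy":0,"dz":-0.0777,"rx":0,"ry":0,"rz":0}]'
```

```text
time: 5.0
tool_pos: [0.4426, 0.2205, 0.1921]
tool_rot: [-0.001, 0.996, -0.091, -0.001]
contact_force: [3.9, 3.5, -6.3]
gripper_width: 0.448
grasp_force: 60.9
time: 5.5
tool_pos: [0.5219, 0.206, 0.2543]
tool_rot: [-0.001, 0.996, -0.091, -0.002]
contact_force: [-0.1, 3.5, -3.2]
gripper_width: 0.452
grasp_force: 60.5
```

```bash
python3 -m inch '[{"dx":0.0247,"dy":0,"dz":-0.0078,"rx":0,"ry":0,"rz":0},{"dx":0.0501,"dy":0,"dz":-0.0126,"rx":0,"ry":0,"rz":0},{"dx":0.076,"dy":0,"dz":-0.0145,"rx":0,"ry":0,"rz":0},{"dx":0.1018,"dy":0,"dz":-0.0133,"rx":0,"ry":0,"rz":0},{"dx":0.1274,"dy":0,"dz":-0.0092,"rx":0,"ry":0,"rz":0}]'
python3 -m inch '[{"dx":0,"dy":0,"dz":0,"rx":0,"ry":0,"rz":0},{"dx":0,"dy":0,"dz":0,"rx":0,"ry":0,"rz":0},{"dx":0,"dy":0,"dz":0,"rx":0,"ry":0,"rz":0}]'
python3 - <<'E'
from h import *
s=state();print(s["tool_pos"]);print(np.linalg.norm(s["tool_pos"][:2]-[.4117,.2263]))
im=optics.grab_frame("side");cv2.imwrite("pics/s5.png",cv2.resize(im[120:320,180:480,::-1],None,fx=2.5,fy=2.5))
E
```

```text
time: 6.0
tool_pos: [0.6233, 0.1875, 0.2629]
tool_rot: [-0.001, 0.996, -0.091, -0.0]
contact_force: [-1.8, 2.6, 1.6]
gripper_width: 0.451
grasp_force: 60.0
time: 6.3
tool_pos: [0.6227, 0.1876, 0.2629]
tool_rot: [-0.001, 0.996, -0.091, 0.0]
contact_force: [-0.2, 2.4, 3.5]
gripper_width: 0.456
grasp_force: 61.0
[0.62270186 0.18760625 0.26286123]
0.21452037850492667
```

View pics/s5.png

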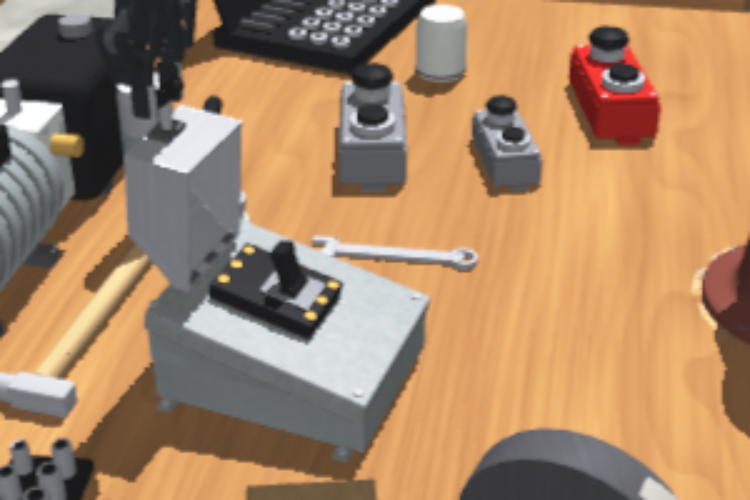

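The picture shows the guard standing upright, with the toggle exposed at crop (285,255), still leaning to the hinge side. Next I release the pull, rise, and go over the toggle.

```bash
python3 -m inch '[{"dx":0,"dy":0,"dz":0,"rx":0,"ry":0,"rz":0},{"dx":0,"dy":0,"dz":0,"rx":0,"ry":0,"rz":0},{"dx":0,"dy":0,"dz":0,"rx":0,"ry":0,"rz":0},{"dx":0,"dy":0,"dz":-0.05,"rx":0,"ry":0,"rz":0},{"dx":0,"dy":0,"dz":-0.112,"rx":0,"ry":0,"rz":0}]' 1
python3 -m inch '[{"dx":-0.06,"dy":0,"dz":0,"rx":0,"ry":0,"rz":0},{"dx":-0.12,"dy":0,"dz":0,"rx":0,"ry":0,"rz":0},{"dx":-0.144,"dy":0,"dz":0,"rx":0,"ry":0,"rz":0},{"dx":-0.144,"dy":0,"dz":0.06,"rx":0,"ry":0,"rz":0},{"dx":-0.144,"dy":0,"dz":0.1,"rx":0,"ry":0,"rz":0}]'
python3 - <<'E'
from h import *
s=state();print(s["tool_pos"])
im=optics.grab_frame("wrist");cv2.imwrite("pics/w6.png",im[:,:,::-1])
X=[.5092,.2084,.144];print(proj("wrist",X),togo([.5092,.2084,.120]))
E
```

```text
time: 6.85
tool_pos: [0.6215, 0.186, 0.3479]
tool_rot: [0.001, 0.996, -0.091, -0.004]
contact_force: [1.2, -0.1, -0.3]
gripper_width: 1.002
grasp_force: 0.0
time: 7.35
tool_pos: [0.5089, 0.2075, 0.2703]
tool_rot: [0.0, 0.996, -0.091, 0.001]
contact_force: [0.1, -0.0, -0.4]
gripper_width: 1.0
grasp_force: 0.0
[0.50888917 0.20753004 0.27026296]
[317.1 193.6] (array([ 0.005 , -0.0038,  0.1786]), None)
```

View pics/w6.png

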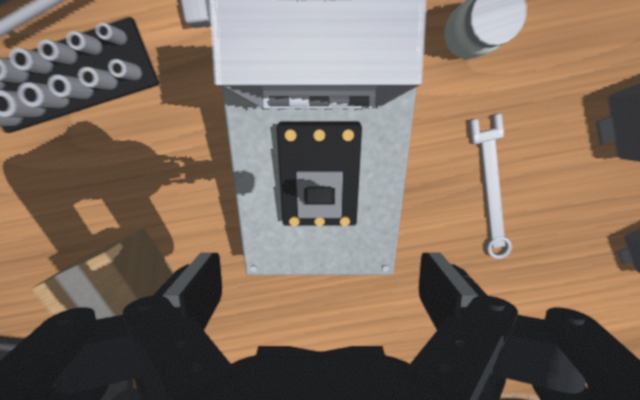

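Toggle tip seen at (319,195), against a predicted (317,194), so the estimate holds. The raised guard's lip at row 85 would come close to the wrist camera on the way down, so I'll tilt the tool 0.25 rad away from it while descending.

```bash
python3 -m inch '[{"dx":0.006,"dy":0,"dz":0.02,"rx":0,"ry":0.09,"rz":0},{"dx":0.006,"dy":0,"dz":0.05,"rx":0,"ry":0.167,"rz":0},{"dx":0.006,"dy":0,"dz":0.1,"rx":0,"ry":0.167,"rz":0},{"dx":0.006,"dy":0,"dz":0.15,"rx":0,"ry":0.167,"rz":0},{"dx":0.006,"dy":0,"dz":0.183,"rx":0,"ry":0.167,"rz":0}]'
python3 -m inch '[{"dx":0,"dy":0,"dz":0,"rx":0,"ry":0,"rz":0},{"dx":0,"dy":0,"dz":0,"rx":0,"ry":0,"rz":0},{"dx":0,"dy":0,"dz":0,"rx":0,"ry":0,"rz":0},{"dx":0,"dy":0,"dz":0,"rx":0,"ry":0,"rz":0},{"dx":0,"dy":0,"dz":0,"rx":0,"ry":0,"rz":0}]' -1
python3 - <<'E'
from h import *
s=state();print(s["tool_pos"]);T=Ro.from_quat(np.roll(s["tool_rot"],-1)).as_matrix();print(T.round(3))
e=np.array([.984,-.179,0]);p0=lambda a:np.array([-.045*np.sin(a),.045*np.cos(a)])
for a in (.22,.45,.7,.9,1.0):
    d=p0(a-.44)-p0(-.22); v=(d[0]*-1)  # placeholder unused
r=.038
for k in (.225,.45,.675,.9,1.0):
    a0=.22;d=r*np.array([np.sin(a0-k)-np.sin(a0),np.cos(a0-k)-np.cos(a0)]);print(k,np.round(T.T@(e*d[0]+np.array([0,0,d[1]]))/.8,4))
E
```

```text
time: 7.9
tool_pos: [0.5131, 0.2062, 0.1226]
tool_rot: [0.012, 0.988, -0.09, 0.123]
contact_force: [-0.5, -0.8, -0.8]
gripper_width: 1.0
grasp_force: 0.0
time: 8.4
tool_pos: [0.516, 0.2072, 0.128]
tool_rot: [0.011, 0.988, -0.091, 0.126]
contact_force: [-2.2, -0.1, 5.8]
gripper_width: 0.262
grasp_force: 59.0
[0.51596964 0.20719263 0.12803294]
[[ 0.952 -0.182  0.247]
 [-0.176 -0.983 -0.044]
 [ 0.251 -0.002 -0.968]]
0.225 [-0.01    0.     -0.0038]
0.45 [-0.0205  0.0001 -0.0052]
0.675 [-0.0312  0.0001 -0.0043]
0.9 [-0.0413  0.0001 -0.001 ]
1.0 [-0.0455  0.0001  0.0012]
```

```bash
python3 -m inch '[{"dx":-0.011,"dy":0,"dz":-0.004,"rx":0,"ry":0,"rz":0},{"dx":-0.023,"dy":0,"dz":-0.005,"rx":0,"ry":0,"rz":0},{"dx":-0.034,"dy":0,"dz":-0.004,"rx":0,"ry":0,"rz":0},{"dx":-0.045,"dy":0,"dz":-0.001,"rx":0,"ry":0,"rz":0},{"dx":-0.053,"dy":0,"dz":0.001,"rx":0,"ry":0,"rz":0}]'
python3 -m inch '[{"dx":0,"dy":0,"dz":0,"rx":0,"ry":0,"rz":0},{"dx":0,"dy":0,"dz":0,"rx":0,"ry":0,"rz":0},{"dx":0,"dy":0,"dz":0,"rx":0,"ry":0,"rz":0}]'
```

```text
time: 8.9
tool_pos: [0.4822, 0.2137, 0.1228]
tool_rot: [0.011, 0.987, -0.09, 0.135]
contact_force: [10.2, -8.9, 13.7]
gripper_width: 0.262
grasp_force: 62.9
time: 9.2
tool_pos: [0.4807, 0.2138, 0.1219]
tool_rot: [0.011, 0.987, -0.09, 0.133]
contact_force: [3.5, -7.9, 16.3]
gripper_width: 0.262
grasp_force: 62.8
```

```bash
python3 -m inch '[{"dx":-0.006,"dy":0,"dz":0,"rx":0,"ry":0,"rz":0},{"dx":-0.01,"dy":0,"dz":0.001,"rx":0,"ry":0,"rz":0},{"dx":-0.01,"dy":0,"dz":0.001,"rx":0,"ry":0,"rz":0}]'
python3 -m inch '[{"dx":0,"dy":0,"dz":0,"rx":0,"ry":0,"rz":0},{"dx":0,"dy":0,"dz":0,"rx":0,"ry":0,"rz":0},{"dx":0,"dy":0,"dz":0,"rx":0,"ry":0,"rz":0},{"dx":0,"dy":0,"dz":-0.06,"rx":0,"ry":0,"rz":0},{"dx":0,"dy":0,"dz":-0.12,"rx":0,"ry":0,"rz":0}]' 1
python3 -m inch '[{"dx":-0.02,"dy":0,"dz":-0.06,"rx":0,"ry":0,"rz":0},{"dx":-0.02,"dy":0,"dz":-0.1,"rx":0,"ry":0,"rz":0},{"dx":-0.02,"dy":0,"dz":-0.1,"rx":0,"ry":-0.09,"rz":0},{"dx":-0.02,"dy":0,"dz":-0.1,"rx":0,"ry":-0.167,"rz":0},{"dx":-0.02,"dy":0,"dz":-0.1,"rx":0,"ry":-0.167,"rz":0}]'
python3 - <<'E'
from h import *
s=state();print(s["tool_pos"])
w=optics.grab_frame("wrist"); 
H=np.array([.5859,.1944,.109]);e=np.array([.984,-.179,0]);z=np.array([0,0,1])
for nm,p in (("on",-.078*e+.035*z),("off",-.116*e+.026*z),("lip",0*e)): print(nm,proj("wrist",H+p),proj("side",H+p))
sd=optics.grab_frame("side")
for n in ("toggle_tip","pull"):
    print(n,[(np.round(d["bbox"]).tolist(),round(d["confidence"],2)) for d in nets.boxes_of("side",n)][:2])
a=cv2.resize(sd[120:300,200:380],(600,600))
cv2.imwrite("pics/c7.png",np.hstack([cv2.resize(w,(480,300)),cv2.resize(sd[140:290,210:370],(320,300),interpolation=cv2.INTER_CUBIC)])[:,:,::-1])
E
```

```text
time: 9.5
tool_pos: [0.4724, 0.2153, 0.1169]
tool_rot: [0.011, 0.987, -0.09, 0.132]
contact_force: [8.2, -5.4, 7.2]
gripper_width: 0.258
grasp_force: 58.6
time: 10.0
tool_pos: [0.4413, 0.2193, 0.202]
tool_rot: [0.013, 0.988, -0.09, 0.121]
contact_force: [0.7, 0.7, 0.8]
gripper_width: 1.003
grasp_force: 0.0
time: 10.5
tool_pos: [0.4099, 0.2259, 0.2773]
tool_rot: [0.0, 0.996, -0.092, -0.001]
contact_force: [0.2, -0.2, -0.8]
gripper_width: 0.999
grasp_force: 0.0
[0.40986612 0.2259313  0.27728093]
on [319.3  67.4] [292.2 218. ]
off [319.5 117.7] [307.3 224.5]
lip [318.9 -28.6] [263.5 223.7]
toggle_tip [([300.0, 232.0, 18.0, 18.0], 0.49)]
pull [([248.0, 194.0, 53.0, 86.0], 0.74)]
```

View pics/c7.png

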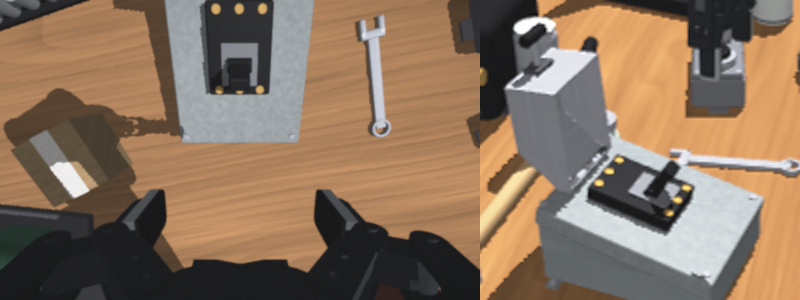

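The side crop shows the toggle leaning to the front, its tip at side ≈(306,222) against a predicted off position of (307,224.5) and on position of (292,218). The guard stands open. I'll check the angle numerically.

```bash
python3 - <<'E'
from h import *
H=np.array([.5859,.1944,.109]);e=np.array([.984,-.179,0]);z=np.array([0,0,1.]);l=np.array([.179,.984,0])
P=H-.088*e-.009*z
def box(cam,th):
    a=.22-th; ax=e*np.sin(a)+z*np.cos(a);nn=e*np.cos(a)-z*np.sin(a)
    q=np.array([proj(cam,P+.045*ax+i*.012*l+j*.007*nn) for i in(-1,1) for j in(-1,1)])
    return q.min(0),q.max(0)
for cam in("wrist","side","top"):
    im=optics.grab_frame(cam)
    for n in("toggle","toggle_tip"):
        for d in nets.outline_of(cam,n)[:2]:
            r,c=np.nonzero(d["pixels"]);print(cam,n,round(d["confidence"],2),c.min(),c.max(),r.min(),r.max())
    for th in(0,.6,.75,.9): print(cam,th,*box(cam,th))
    if cam=="wrist":
        g=cv2.cvtColor(im,cv2.COLOR_RGB2GRAY);print(g[66:132:2,300:338:3])
E
```

```text
wrist toggle 0.55 302 335 74 119
wrist toggle_tip 0.73 303 335 75 119
wrist 0 [304.8  57.2] [335.5  75.4]
wrist 0.6 [305.1  93.2] [335.3 110.3]
wrist 0.75 [305.4 101.8] [335.1 117.3]
wrist 0.9 [305.6 109.8] [334.9 123.2]
[[138 140 140 139 140 138 141 139 139 140 140 141 140]
 [139 138 139 139 140 139 140 140 140 140 141 139 141]
 [138 139 139 139 140 139 140 140 140 139 139 141 140]
 [138 138 139 140 140 138 139 140 140 141 141 140 141]
 [139 120 114 113 115 114 115 113 116 115 114 115 131]
 [135  69  41  42  40  43  42  42  44  44  42  42 112]
 [ 94  50  42  40  40  42  41  41  42  40  40  41 109]
 [ 81  50  43  45  43  41  45  45  44  45  42  45 111]
 [ 80  56  43  40  37  38  39  36  40  38  38  49 112]
 [ 77  54  40  33  36  36  37  36  37  36  36  48 111]
 [ 70  51  28  32  33  34  37  36  36  34  34  45 111]
 [ 71  44  26  35  33  33  36  38  35  33  35  41 110]
 [ 72  42  29  36  36  33  32  36  34  37  34  38 113]
 [ 71  43  29  35  35  33  32  33  35  33  36  35 115]
 [ 71  48  30  34  33  35  36  36  37  35  35  47 121]
 [ 71  68  35  38  37  34  37  30  36  34  37  89 138]
[... 693 characters left out ...]
6  61  44  44  45  52]
 [128 128 126 126 123 123 131 128 122 121 125 124 131]
 [172 172 171 171 168 168 170 173 168 168 169 168 169]
 [167 170 168 167 164 167 173 172 170 169 167 166 168]
 [165 167 167 166 163 168 173 168 169 169 164 168 167]]
side toggle 0.63 223 351 152 304
side toggle 0.48 293 310 221 238
side toggle_tip 0.52 293 310 220 238
side 0 [287.4 215.3] [297.1 220.7]
side 0.6 [298.  216.9] [307.5 225.3]
side 0.75 [300.6 218.1] [309.7 227.2]
side 0.9 [303.1 219.7] [311.7 229.4]
top toggle 0.55 367 429 188 221
top toggle 0.51 254 265 195 204
top 0 [254.9 188.2] [263.7 193.8]
top 0.6 [253.  196.2] [261.4 202.3]
top 0.75 [252.7 198.4] [260.9 204.3]
top 0.9 [252.6 200.5] [260.5 206.2]
```

The wrist view puts the toggle's end face at rows 102–118, which is about 0.75 rad, so possibly not fully off. I'll push it home from behind with closed fingers.

```bash
python3 -m inch '[{"dx":0.06,"dy":0,"dz":0.02,"rx":0,"ry":0.09,"rz":0},{"dx":0.115,"dy":0,"dz":0.045,"rx":0,"ry":0.167,"rz":0},{"dx":0.133,"dy":0,"dz":0.09,"rx":0,"ry":0.167,"rz":0},{"dx":0.133,"dy":0,"dz":0.145,"rx":0,"ry":0.167,"rz":0},{"dx":0.133,"dy":0,"dz":0.199,"rx":0,"ry":0.167,"rz":0}]' -1
python3 -m inch '[{"dx":0,"dy":0,"dz":0,"rx":0,"ry":0,"rz":0},{"dx":0,"dy":0,"dz":0,"rx":0,"ry":0,"rz":0}]'
python3 -m inch '[{"dx":-0.009,"dy":0,"dz":-0.002,"rx":0,"ry":0,"rz":0},{"dx":-0.018,"dy":0,"dz":-0.0045,"rx":0,"ry":0,"rz":0},{"dx":-0.025,"dy":0,"dz":-0.0065,"rx":0,"ry":0,"rz":0},{"dx":-0.025,"dy":0,"dz":-0.0065,"rx":0,"ry":0,"rz":0},{"dx":-0.025,"dy":0,"dz":-0.0065,"rx":0,"ry":0,"rz":0}]'
```

```text
time: 11.65
tool_pos: [0.5139, 0.2069, 0.1174]
tool_rot: [0.011, 0.988, -0.091, 0.125]
contact_force: [0.8, 0.4, -0.0]
gripper_width: 0.137
grasp_force: 0.0
time: 11.85
tool_pos: [0.513, 0.2069, 0.1184]
tool_rot: [0.012, 0.988, -0.091, 0.124]
contact_force: [0.8, -1.0, 1.0]
gripper_width: -0.001
grasp_force: 0.0
time: 12.35
tool_pos: [0.4985, 0.2112, 0.1249]
tool_rot: [0.01, 0.987, -0.09, 0.133]
contact_force: [12.5, -2.9, 1.6]
gripper_width: 0.001
grasp_force: 5.5
```

```bash
python3 -m inch '[{"dx":0.012,"dy":0,"dz":0.003,"rx":0,"ry":0,"rz":0},{"dx":0.027,"dy":0,"dz":-0.057,"rx":0,"ry":0,"rz":0},{"dx":0.042,"dy":0,"dz":-0.117,"rx":0,"ry":0,"rz":0},{"dx":0.05,"dy":0,"dz":-0.175,"rx":0,"ry":-0.09,"rz":0},{"dx":0.05,"dy":0,"dz":-0.2,"rx":0,"ry":-0.167,"rz":0}]'
python3 -m inch '[{"dx":0.01,"dy":0,"dz":-0.05,"rx":0,"ry":0,"rz":0},{"dx":0.05,"dy":0,"dz":-0.1,"rx":0,"ry":0,"rz":0},{"dx":0.09,"dy":0,"dz":-0.125,"rx":0,"ry":0,"rz":0},{"dx":0.09,"dy":0,"dz":-0.125,"rx":0,"ry":0,"rz":0}]' 1
python3 - <<'E'
from h import *
s=state();print(s["tool_pos"])
w=optics.grab_frame("wrist")
print([(np.round(d["bbox"]).tolist(),round(d["confidence"],2)) for d in nets.boxes_of("wrist","pull")])
H=np.array([.5859,.1944,.109]);e=np.array([.984,-.179,0]);z=np.array([0,0,1.])
for th in (1.65,1.75,1.85): print(th,proj("wrist",H-.178*np.cos(th+.04)*e+.178*np.sin(th+.04)*z),H-.178*np.cos(th+.04)*e+.178*np.sin(th+.04)*z)
optics.grab_frame("top")
for d in nets.outline_of("top","toggle"):
    r,c=np.nonzero(d["pixels"]);print(round(d["confidence"],2),c.min(),c.max(),r.min(),r.max())
im=optics.grab_frame("side")
for d in nets.outline_of("side","toggle_tip"):
    r,c=np.nonzero(d["pixels"]);print(round(d["confidence"],2),c.min(),c.max(),r.min(),r.max())
cv2.imwrite("pics/c8.png",np.hstack([cv2.resize(w,(480,300)),cv2.resize(im[140:290,210:370],(320,300),interpolation=cv2.INTER_CUBIC)])[:,:,::-1])
E
```

```text
time: 12.85
tool_pos: [0.4928, 0.2121, 0.2914]
tool_rot: [-0.002, 0.996, -0.09, 0.002]
contact_force: [0.5, 0.3, 0.3]
gripper_width: 0.005
grasp_force: 0.0
time: 13.25
tool_pos: [0.5658, 0.1974, 0.388]
tool_rot: [-0.001, 0.996, -0.092, 0.003]
contact_force: [0.3, 0.2, 0.1]
gripper_width: 0.68
grasp_force: 0.0
[0.56576619 0.1973997  0.38800635]
[([318.0, 130.0, 120.0, 76.0], 0.94)]
1.65 [319.7 145.1] [0.60672935 0.19061092 0.28573685]
1.75 [319.7 120.1] [0.62398723 0.18747153 0.28274062]
1.85 [319.6  95.3] [0.64086455 0.18440137 0.27800844]
0.56 292 310 221 238
```

View pics/c8.png

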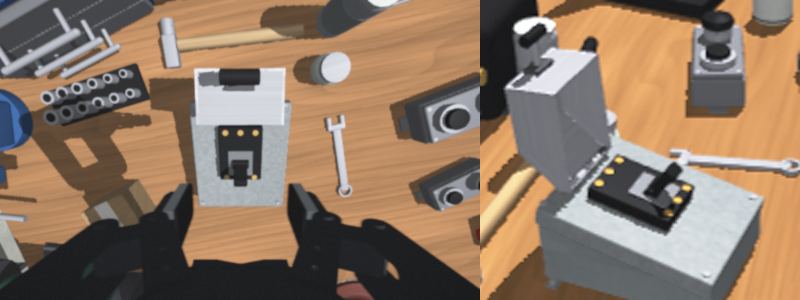

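The view shows the pull at wrist (319,101), so the guard rests at about 1.83 rad. The toggle outline is unchanged after a 12 N push, which suggests it is at its stop. I'll check that once against the prediction.

```bash
python3 - <<'E'
from h import *
H=np.array([.5859,.1944,.109]);e=np.array([.984,-.179,0]);z=np.array([0,0,1.]);l=np.array([.179,.984,0])
P=H-.088*e-.009*z
w=optics.grab_frame("wrist")
for th in(.6,.75,.9):
    a=.22-th; ax=e*np.sin(a)+z*np.cos(a);nn=e*np.cos(a)-z*np.sin(a)
    q=np.array([proj("wrist",P+.045*ax+i*.012*l+j*.007*nn) for i in(-1,1) for j in(-1,1)]);print(th,q.min(0),q.max(0))
    print(" breaker pivot",proj("wrist",P))
print([(np.round(d["bbox"]).tolist(),round(d["confidence"],2)) for d in nets.boxes_of("wrist","toggle_tip")][:2])
g=cv2.cvtColor(w,cv2.COLOR_RGB2GRAY);print(g[212:260,306:334:3])
s=state();print(s["tool_pos"]);th=1.835
print(togo(H-.178*np.cos(th+.04)*e+(.178*np.sin(th+.04)-.021)*z))
E
```

```text
0.6 [310.  232.3] [329.6 240.6]
 breaker pivot [319.8 213.8]
0.75 [310.1 236.7] [329.5 243.6]
 breaker pivot [319.8 213.8]
0.9 [310.2 240.4] [329.4 245.8]
 breaker pivot [319.8 213.8]
[([319.0, 227.0, 23.0, 35.0], 0.55)]
[[113  48  43  45  45  43  47  44  78 144]
 [110  53  50  50  49  50  48  49  79 143]
 [ 96  57  51  49  51  51  52  53  80 143]
 [ 82  53  48  45  45  47  47  48  81 143]
 [ 77  49  40  41  41  39  41  45  79 143]
 [ 82  48  36  37  37  40  37  38  78 143]
 [ 78  43  35  37  40  38  38  38  77 143]
 [ 73  41  33  36  37  38  41  41  79 142]
 [ 71  47  39  35  36  38  39  41  94 143]
 [ 74  59  34  37  38  37  38  44 119 143]
 [ 71  66  38  37  37  37  39  49 135 143]
 [ 74  70  36  41  37  38  40  50 140 143]
 [ 71  68  38  36  39  41  37  48 138 144]
 [ 73  69  38  40  38  40  38  45 137 143]
 [ 73  70  39  39  37  40  35  44 138 143]
 [ 73  69  37  37  37  36  36  45 138 144]
 [ 70  69  39  38  39  38  38  45 136 141]
 [ 65  63  39  38  38  39  37  44 122 126]
 [ 53  49  35  37  38  38  38  39  93  95]
 [ 36  33  38  37  38  40  39  39  59  63]
 [ 34  32  37  37  
[... 563 characters left out ...]
24 121 135 175 172]
 [171 169 160 162 162 164 159 163 174 171]
 [173 168 169 172 172 170 168 169 169 169]
 [175 170 169 173 171 168 166 171 170 170]
 [176 171 169 172 171 167 167 172 169 168]
 [177 172 169 169 173 171 169 173 172 170]
 [178 172 172 171 171 170 173 176 173 171]
 [177 174 172 170 171 173 174 178 174 173]
 [175 174 172 169 170 172 171 176 175 174]
 [175 174 170 168 167 170 169 174 176 172]
 [172 174 169 168 167 167 167 175 176 172]
 [171 171 170 168 169 168 167 173 172 171]
 [171 171 172 169 171 169 169 174 170 171]
 [170 171 173 168 170 169 170 172 171 173]
 [171 174 173 167 170 169 170 173 173 174]]
[0.56187824 0.19809326 0.38258618]
(array([ 0.0972, -0.0011,  0.1558]), None)
```

The end face is now at rows 239–244.5, against predictions of 236.7–243.6 at 0.75 rad and 240.4–245.8 at 0.9 rad. That puts the toggle at about 0.87, fully off. Next I regrip the pull.

```bash
python3 -m inch '[{"dx":0.06,"dy":0,"dz":0,"rx":0,"ry":0,"rz":0},{"dx":0.097,"dy":0,"dz":0.02,"rx":0,"ry":0,"rz":0},{"dx":0.097,"dy":0,"dz":0.08,"rx":0,"ry":0,"rz":0},{"dx":0.097,"dy":0,"dz":0.13,"rx":0,"ry":0,"rz":0},{"dx":0.097,"dy":0,"dz":0.156,"rx":0,"ry":0,"rz":0}]' 1
python3 -m inch '[{"dx":0,"dy":0,"dz":0,"rx":0,"ry":0,"rz":0},{"dx":0,"dy":0,"dz":0,"rx":0,"ry":0,"rz":0},{"dx":0,"dy":0,"dz":0,"rx":0,"ry":0,"rz":0},{"dx":0,"dy":0,"dz":0,"rx":0,"ry":0,"rz":0},{"dx":0,"dy":0,"dz":0,"rx":0,"ry":0,"rz":0}]' -1
python3 - <<'E'
from h import *
s=state();print(s["tool_pos"])
F=lambda t:np.array([.177-.178*np.cos(t+.04),-(.178*np.sin(t+.04)-.007)])
th=np.linspace(1.835,0,21)
for k in range(4):
    for j in range(1,6): print(round(th[5*k+j],2),np.round((F(th[5*k+j])-F(th[5*k]))/.8,4))
E
```

```text
time: 14.15
tool_pos: [0.6369, 0.1835, 0.2528]
tool_rot: [0.001, 0.996, -0.091, -0.004]
contact_force: [-1.0, 0.2, -1.1]
gripper_width: 0.995
grasp_force: 0.0
time: 14.65
tool_pos: [0.6403, 0.1845, 0.2621]
tool_rot: [-0.001, 0.996, -0.091, 0.002]
contact_force: [-0.7, 2.2, 6.1]
gripper_width: 0.451
grasp_force: 62.3
[0.64030406 0.18445957 0.26209661]
1.74 [-0.0197 -0.0052]
1.65 [-0.0399 -0.0086]
1.56 [-0.0602 -0.0101]
1.47 [-0.0806 -0.0098]
1.38 [-0.1009 -0.0076]
1.28 [-0.02    0.0041]
1.19 [-0.0395  0.0099]
1.1 [-0.0585  0.0176]
1.01 [-0.0766  0.0269]
0.92 [-0.0938  0.0379]
0.83 [-0.0161  0.0125]
0.73 [-0.0311  0.0264]
0.64 [-0.0446  0.0417]
0.55 [-0.0568  0.0581]
0.46 [-0.0673  0.0755]
0.37 [-0.0089  0.0184]
0.28 [-0.0161  0.0374]
0.18 [-0.0216  0.0571]
0.09 [-0.0252  0.0772]
0.0 [-0.0269  0.0975]
```

```bash
python3 -m inch '[{"dx":-0.0197,"dy":0,"dz":-0.0052,"rx":0,"ry":0,"rz":0},{"dx":-0.0399,"dy":0,"dz":-0.0086,"rx":0,"ry":0,"rz":0},{"dx":-0.0602,"dy":0,"dz":-0.0101,"rx":0,"ry":0,"rz":0},{"dx":-0.0806,"dy":0,"dz":-0.0098,"rx":0,"ry":0,"rz":0},{"dx":-0.1009,"dy":0,"dz":-0.0076,"rx":0,"ry":0,"rz":0}]'
python3 -m inch '[{"dx":-0.02,"dy":0,"dz":0.0041,"rx":0,"ry":0,"rz":0},{"dx":-0.0395,"dy":0,"dz":0.0099,"rx":0,"ry":0,"rz":0},{"dx":-0.0585,"dy":0,"dz":0.0176,"rx":0,"ry":0,"rz":0},{"dx":-0.0766,"dy":0,"dz":0.0269,"rx":0,"ry":0,"rz":0},{"dx":-0.0938,"dy":0,"dz":0.0379,"rx":0,"ry":0,"rz":0}]'
python3 -m inch '[{"dx":-0.0161,"dy":0,"dz":0.0125,"rx":0,"ry":0,"rz":0},{"dx":-0.0311,"dy":0,"dz":0.0264,"rx":0,"ry":0,"rz":0},{"dx":-0.0446,"dy":0,"dz":0.0417,"rx":0,"ry":0,"rz":0},{"dx":-0.0568,"dy":0,"dz":0.0581,"rx":0,"ry":0,"rz":0},{"dx":-0.0673,"dy":0,"dz":0.0755,"rx":0,"ry":0,"rz":0}]'
```

```text
time: 15.15
tool_pos: [0.562, 0.1988, 0.2688]
tool_rot: [-0.001, 0.996, -0.091, 0.005]
contact_force: [2.8, 1.2, 4.4]
gripper_width: 0.452
grasp_force: 63.2
time: 15.65
tool_pos: [0.4874, 0.2124, 0.2398]
tool_rot: [-0.001, 0.996, -0.091, 0.004]
contact_force: [-5.4, -0.3, 13.0]
gripper_width: 0.453
grasp_force: 66.2
time: 16.15
tool_pos: [0.4328, 0.2224, 0.1768]
tool_rot: [-0.001, 0.996, -0.091, 0.001]
contact_force: [-7.0, -1.2, 7.6]
gripper_width: 0.446
grasp_force: 79.4
```

```bash
python3 -m inch '[{"dx":-0.0089,"dy":0,"dz":0.0184,"rx":0,"ry":0,"rz":0},{"dx":-0.0161,"dy":0,"dz":0.0374,"rx":0,"ry":0,"rz":0},{"dx":-0.0216,"dy":0,"dz":0.0571,"rx":0,"ry":0,"rz":0},{"dx":-0.0252,"dy":0,"dz":0.0772,"rx":0,"ry":0,"rz":0},{"dx":-0.0265,"dy":0,"dz":0.0975,"rx":0,"ry":0,"rz":0}]'
python3 -m inch '[{"dx":0,"dy":0,"dz":0.003,"rx":0,"ry":0,"rz":0},{"dx":0,"dy":0,"dz":0.003,"rx":0,"ry":0,"rz":0},{"dx":0,"dy":0,"dz":0.003,"rx":0,"ry":0,"rz":0}]'
```

```text
time: 16.65
tool_pos: [0.4121, 0.2262, 0.0966]
tool_rot: [-0.0, 0.996, -0.091, 0.0]
contact_force: [-2.8, -0.0, 3.6]
gripper_width: 0.46
grasp_force: 82.0
time: 16.95
tool_pos: [0.412, 0.2261, 0.0946]
tool_rot: [-0.0, 0.996, -0.091, -0.001]
contact_force: [-6.1, 3.4, 2.1]
gripper_width: 0.452
grasp_force: 81.9
```

```bash
python3 -m inch '[{"dx":0,"dy":0,"dz":0.004,"rx":0,"ry":0,"rz":0},{"dx":0,"dy":0,"dz":0.004,"rx":0,"ry":0,"rz":0}]'
python3 -m inch '[{"dx":0,"dy":0,"dz":0,"rx":0,"ry":0,"rz":0},{"dx":0,"dy":0,"dz":0,"rx":0,"ry":0,"rz":0},{"dx":0,"dy":0,"dz":0,"rx":0,"ry":0,"rz":0},{"dx":0,"dy":0,"dz":-0.03,"rx":0,"ry":0,"rz":0},{"dx":0,"dy":0,"dz":-0.09,"rx":0,"ry":0,"rz":0}]' 1
python3 -m inch '[{"dx":0,"dy":0,"dz":-0.06,"rx":0,"ry":0,"rz":0},{"dx":-0.01,"dy":0,"dz":-0.12,"rx":0,"ry":0,"rz":0},{"dx":-0.01,"dy":0,"dz":-0.14,"rx":0,"ry":0,"rz":0},{"dx":-0.01,"dy":0,"dz":-0.14,"rx":0,"ry":0,"rz":0}]'
python3 - <<'E'
from h import *
s=state();print(s["tool_pos"])
w=optics.grab_frame("wrist");H=np.array([.5859,.1944,.109]);e=np.array([.984,-.179,0]);z=np.array([0,0,1.])
for th in (0,.05,.1,.2):
    P=H-.178*np.cos(th+.04)*e+.178*np.sin(th+.04)*z; print(th,*[proj("wrist",P+k*.008*e) for k in(-1,0,1)])
p=proj("wrist",H-.177*e+.007*z).astype(int);g=cv2.cvtColor(w,cv2.COLOR_RGB2GRAY)
print(p);print(g[p[1]-16:p[1]+17,p[0]-12]);print(g[p[1]-3,p[0]-30:p[0]+31:2])
print(togo([.5016,-.197,.28]))
E
```

```text
time: 17.15
tool_pos: [0.4119, 0.2261, 0.0912]
tool_rot: [-0.0, 0.996, -0.091, -0.001]
contact_force: [-6.0, 3.1, 3.1]
gripper_width: 0.449
grasp_force: 81.9
time: 17.65
tool_pos: [0.4093, 0.2243, 0.1588]
tool_rot: [0.002, 0.996, -0.091, -0.004]
contact_force: [0.2, -0.1, 0.1]
gripper_width: 1.001
grasp_force: 0.0
time: 18.05
tool_pos: [0.406, 0.2276, 0.2784]
tool_rot: [-0.001, 0.996, -0.091, 0.003]
contact_force: [0.5, 0.3, 0.1]
gripper_width: 1.002
grasp_force: 0.0
[0.40599298 0.22755144 0.27836368]
0 [320.5 190. ] [320.5 181.6] [320.5 173.1]
0.05 [320.5 191.5] [320.5 182.9] [320.5 174.1]
0.1 [320.5 192.6] [320.5 183.7] [320.5 174.7]
0.2 [320.5 193.4] [320.5 183.9] [320.5 174.4]
[320 180]
[161 156 135  99  81  81  80  82  79  77  63  43  33  36  39  40  44  48
  49  49  46  43  41  40  40  39  57  93 121 131 135 137 135]
[ 81  79  79  82  77  51  35  35  37  36  35  36  37  55 117 164 181 152
  80  37  37  37  34  35  33  36  92 153 157 155 153]
(array([ 0.2153,  0.4993, -0.006 ]), None)
```

```bash
python3 -m inch '[{"dx":0.108,"dy":0.25,"dz":0,"rx":0,"ry":0,"rz":0},{"dx":0.108,"dy":0.25,"dz":0,"rx":0,"ry":0,"rz":0},{"dx":0.108,"dy":0.25,"dz":0,"rx":0,"ry":0,"rz":0},{"dx":0.108,"dy":0.25,"dz":0,"rx":0,"ry":0,"rz":0},{"dx":0.108,"dy":0.25,"dz":0,"rx":0,"ry":0,"rz":0}]' -1 | head -2
python3 -m inch '[{"dx":0.1,"dy":0.248,"dz":0,"rx":0,"ry":0,"rz":0},{"dx":0.1,"dy":0.248,"dz":0,"rx":0,"ry":0,"rz":0},{"dx":0.1,"dy":0.248,"dz":0,"rx":0,"ry":0,"rz":0},{"dx":0.1,"dy":0.248,"dz":0,"rx":0,"ry":0,"rz":0},{"dx":0.1,"dy":0.248,"dz":0,"rx":0,"ry":0,"rz":0}]' -1
python3 -m inch '[{"dx":0,"dy":0,"dz":0,"rx":0,"ry":0,"rz":0},{"dx":0,"dy":0,"dz":0,"rx":0,"ry":0,"rz":0}]' | head -2
python3 - <<'E'
from h import *
im=optics.grab_frame("side");a=cv2.imread("pics/side0.png")[:,:,::-1]
print([(np.round(d["bbox"],1).tolist(),round(d["confidence"],2)) for d in nets.boxes_of("side","pull")][:2])
A=cv2.cvtColor(np.ascontiguousarray(a[195:280,235:350]),cv2.COLOR_RGB2GRAY).astype(np.float32);B=cv2.cvtColor(im[195:280,235:350],cv2.COLOR_RGB2GRAY).astype(np.float32)
print("diff px",(abs(A-B)>25).sum(),cv2.phaseCorrelate(A,B))
optics.grab_frame("wrist");s=state();print(s["tool_pos"])
print([(np.round(d["bbox"],1).tolist(),round(d["confidence"],2),atz("wrist",*d["bbox"][:2],.081)) for d in nets.boxes_of("wrist","start_top")][:3])
print(togo([.5016,-.197,.081]))
E
```

```text
time: 18.6
tool_pos: [0.4521, 0.0112, 0.2706]
time: 19.1
tool_pos: [0.4944, -0.1984, 0.2701]
tool_rot: [-0.001, 0.996, -0.094, -0.003]
contact_force: [-0.6, -0.1, -0.5]
gripper_width: -0.002
grasp_force: 0.0
time: 19.3
tool_pos: [0.4948, -0.1939, 0.2721]
[([296.8, 229.4, 86.7, 57.5], 0.73)]
diff px 790 ((-0.02104278796430492, 0.027597823014126277), 0.7778934612980596)
[ 0.49544643 -0.19332623  0.27385223]
[([321.2, 172.6, 37.2, 36.2], 0.58, array([ 0.5037, -0.1956,  0.081 ]))]
(array([0.0083, 0.0031, 0.2415]), None)
```

The guard image matches the starting picture (shift 0.03 px), so it is shut. Start is refined to (0.503,-0.196), so I descend and press.

```bash
python3 -m inch '[{"dx":0.009,"dy":0.002,"dz":0.06,"rx":0,"ry":0,"rz":0},{"dx":0.009,"dy":0.002,"dz":0.12,"rx":0,"ry":0,"rz":0},{"dx":0.009,"dy":0.002,"dz":0.175,"rx":0,"ry":0,"rz":0},{"dx":0.009,"dy":0.002,"dz":0.215,"rx":0,"ry":0,"rz":0},{"dx":0.009,"dy":0.002,"dz":0.225,"rx":0,"ry":0,"rz":0}]'
python3 -m inch '[{"dx":0,"dy":0,"dz":0,"rx":0,"ry":0,"rz":0},{"dx":0,"dy":0,"dz":0,"rx":0,"ry":0,"rz":0},{"dx":0,"dy":0,"dz":0,"rx":0,"ry":0,"rz":0}]'
```

```text
time: 20.0
tool_pos: [0.4996, -0.1951, 0.0898]
tool_rot: [-0.002, 0.996, -0.09, -0.004]
contact_force: [0.4, -0.8, -0.4]
gripper_width: 0.001
grasp_force: 0.0
time: 20.3
tool_pos: [0.5042, -0.1985, 0.0974]
tool_rot: [0.001, 0.996, -0.091, 0.002]
contact_force: [-0.8, 0.5, 0.7]
gripper_width: -0.002
grasp_force: 0.0
```

```bash
python3 -m inch '[{"dx":-0.001,"dy":-0.002,"dz":0.01,"rx":0,"ry":0,"rz":0},{"dx":-0.001,"dy":-0.002,"dz":0.02,"rx":0,"ry":0,"rz":0},{"dx":-0.001,"dy":-0.002,"dz":0.028,"rx":0,"ry":0,"rz":0},{"dx":-0.001,"dy":-0.002,"dz":0.028,"rx":0,"ry":0,"rz":0},{"dx":-0.001,"dy":-0.002,"dz":0.028,"rx":0,"ry":0,"rz":0}]'
```

```text
time: 20.8
tool_pos: [0.503, -0.1965, 0.0749]
tool_rot: [0.0, 0.996, -0.091, 0.001]
contact_force: [-5.5, 3.5, 16.0]
gripper_width: 0.002
grasp_force: 7.9
```

```bash
python3 -m inch '[{"dx":0,"dy":0,"dz":0.005,"rx":0,"ry":0,"rz":0},{"dx":0,"dy":0,"dz":0.005,"rx":0,"ry":0,"rz":0},{"dx":0,"dy":0,"dz":0.005,"rx":0,"ry":0,"rz":0}]'
python3 -m inch '[{"dx":0,"dy":0,"dz":-0.05,"rx":0,"ry":0,"rz":0},{"dx":0,"dy":0,"dz":-0.1,"rx":0,"ry":0,"rz":0},{"dx":0,"dy":0,"dz":-0.15,"rx":0,"ry":0,"rz":0},{"dx":0,"dy":0,"dz":-0.2,"rx":0,"ry":0,"rz":0},{"dx":0,"dy":0,"dz":-0.2,"rx":0,"ry":0,"rz":0}]'
```

```text
time: 21.1
tool_pos: [0.5032, -0.1966, 0.0746]
tool_rot: [0.0, 0.996, -0.091, -0.0]
contact_force: [-14.8, 7.4, 34.9]
gripper_width: -0.001
grasp_force: 17.9
time: 21.6
tool_pos: [0.5048, -0.1977, 0.2351]
tool_rot: [0.002, 0.996, -0.091, 0.005]
contact_force: [0.2, -1.4, 1.0]
gripper_width: -0.001
grasp_force: 0.0
```

The button bottomed out: 35 N with no further travel, at z = 75 mm. The arm is now clear.

```bash
python3 -m inch '[{"dx":0,"dy":0,"dz":0,"rx":0,"ry":0,"rz":0},{"dx":0,"dy":0,"dz":0,"rx":0,"ry":0,"rz":0},{"dx":0,"dy":0,"dz":0,"rx":0,"ry":0,"rz":0}]' | head -2; python3 -c "
from plant import ticket
print(ticket.job_done())"
```

```text
time: 21.9
tool_pos: [0.5009, -0.1955, 0.2255]
the job is handed in; nothing more can be done
None
```

I handed the job in at 21.9 s: breaker thrown off, guard lowered shut by hand, start pressed right in and released. No verdict was returned; the toggle's off angle is a camera estimate of about 0.87 rad, against the 0.8 needed.

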